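Make up two paint kits for a custom shoe studio

TASK

Make up the two paint kits from the stock on the bench: the red pot, the yellow pot and the brown varnish bottle go in the orange tray, the blue pot and the white pot in the light-blue tray. Stand each one upright on the floor of a compartment of its own, in whichever compartment you like, setting it down rather than dropping it, and leave the green pot, the purple pot and the tape where they are.

Things in the scene. Friction and masses are not known exactly. Their poses are not given: they have to be found in the camera images.
- red_pot: round closed paint pot, red all over including the lid (paper label band round the side), 38 mm diameter, 50 mm tall, about 75 g; loose, stands upright on the bench; origin: centre of its underside, z up
- yellow_pot: round closed paint pot, yellow all over including the lid (paper label band round the side), 38 mm diameter, 50 mm tall, about 75 g; loose, stands upright on the bench; origin: centre of its underside, z up
- blue_pot: round closed paint pot, blue all over including the lid (paper label band round the side), 38 mm diameter, 50 mm tall, about 75 g; loose, stands upright on the bench; origin: centre of its underside, z up
- white_pot: round closed paint pot, white all over including the lid (paper label band round the side), 38 mm diameter, 50 mm tall, about 75 g; loose, stands upright on the bench; origin: centre of its underside, z up
- varnish: brown varnish bottle with a black cap and paper label, loose, upright: body 38 mm diameter and 50 mm tall, then a 22 mm diameter neck and cap up to 70 mm, about 90 g; origin: centre of its underside, z up
- green_pot: round closed paint pot, green all over including the lid (paper label band round the side), 38 mm diameter, 50 mm tall, about 75 g; loose, stands upright on the bench; origin: centre of its underside, z up. Spare stock, not part of any kit
- purple_pot: round closed paint pot, purple all over including the lid (paper label band round the side), 38 mm diameter, 50 mm tall, about 75 g; loose, stands upright on the bench; origin: centre of its underside, z up. Spare stock, not part of any kit
- tape: roll of pale cream masking tape lying flat, 64 mm outside diameter, 44 mm hole, 19 mm high, loose; not part of any kit; origin: centre of its underside
- orange_tray: orange open kit tray, 214 mm (its x) by 74 mm (its y), 14 mm tall, fixed to the bench, with paler liners on its floor; walls, dividers and floor 4 mm thick; three equal open compartments in a row along its x, about 66 by 66 mm inside, centred at x = -70, 0 and +70 mm, y = 0; origin: centre of its underside, its z up
- lightblue_tray: light-blue open kit tray, 214 mm (its x) by 74 mm (its y), 14 mm tall, fixed to the bench, with paler liners on its floor; walls, dividers and floor 4 mm thick; three equal open compartments in a row along its x, about 66 by 66 mm inside, centred at x = -70, 0 and +70 mm, y = 0; origin: centre of its underside, its z up
Mind the look-alikes: they are no part of the job. Of the things that look like the yellow_pot, the smaller one is meant.

How it is judged:
By the outcome, as a careful person would: the job done as asked, in the order asked, and still so for the second after the job is handed in, with the robot touching nothing.
It also fails if it takes over 128 s, if anything falls off the work surface, if the arm or the gripper's body presses on something with over 40 N, if the wrist force passes 120 N, or if a joint passes its speed limit or range.

ROBOT

A 7-joint arm with a two-finger parallel gripper is mounted at the origin on the work surface. World frame = base frame: x ahead of the robot, y to its left, z up, the work surface at z = 0. Lengths are in m, angles in rad, forces in N, time in s.
With the tool pointing down it reaches from about 0.425 to 0.875 m from the base axis. Payload 4.7 kg.
Tool frame: the origin (TCP) lies midway between the tips of the shut fingers; the grasp point (between the pads) lies 19 mm behind it; x points along the fingers, y is the direction in which the jaws open and shut, and the axes are right-handed (so a half turn about x gives the same grasp; the last joint's range is limited). The gripper opens to 87 mm and grips with 3 to 60 N. Pads are 19 mm wide; open, the fingers measure 117 mm over their backs; the gripper's body (75 mm by 190 mm) begins 51 mm behind the grasp point.
Start: joints at [1.222, 0.321, -0.07, 1.45, 0.023, 1.371, -0.057], TCP at [0.231, -0.608, 0.223] pointing down, gripper open.
Joint ranges: [-2.86, 2.86], [-0.3, 2.09], [-1.38, 1.24], [0.06, 2.45], [-1.56, 4.7], [0.09, 2.05], [-2.69, 2.69]. Speed limits (rad/s): [2.57, 2.57, 3.14, 3.14, 3.14, 3.14, 3.14].

INTERFACE

Orientations are given as a rotation vector (axis times angle).
In Python, from bench import ctrl gives the robot as it stands. The module is installed in compiled form; this text tells all that it offers.
- The arm moves only by the shell command python3 -m jog 'ROWS' [FORCE]. ROWS is JSON, a list of rows, each an object with "rot": the turn, a rotation vector about the tool's x, y, z in units of 5 degrees (1.0 is 5 degrees), a list of three; "travel": the shift along the tool's x, y, z in units of 0.3 m (1.0 is 0.3 m), a list of three; "jaw": the closure, from -1 (fully open) to 1 (shut), so that 0 is half open. In form: [{"rot": [ax, ay, az], "travel": [tx, ty, tz], "jaw": jaw}, ...]. A call has 1 to 8 rows; each row shifts and turns the commanded pose from where the row before left it, along the tool's axes as they then stand; what a row does not reach is not made up. A row lasts 1/10 s, in which the tool goes at most 50 mm and 8.59 degrees, less where a joint would pass 70% of its speed; a pose out of reach is approached as far as the arm can. A call with a number of a shift or a turn outside -1 to 1 is refused whole. A call with a gripper value outside its range is refused whole. The fingers move at their own pace and stop on an object; FORCE is the grip in N (left out, the last holds). Time passes only in rows, so rows that do not move let the fingers close. It gives the time, the measured TCP pose, the force and the opening at its end, in the units of the state.
- ctrl.get_state(): the state, without advancing time (a new reading comes with each control period).
- ctrl.get_image(name): name is "scene" or "top" or "wrist"; returns the picture (420x560x3 uint8, red, green, blue); there is no depth.
- ctrl.camera_model(name): a dict with "mtx" (3x3 intrinsics, pixels), "extrinsics" (4x4, takes a point from world to camera coordinates); the wrist camera has in their place "hand_eye" (4x4, takes a point from camera to tool coordinates, whose origin is the TCP and whose axes are the tool frame's). Camera axes: x right, y up, looking along -z (the intrinsics and any distortion apply to the point x, -y, -z); pixel columns grow to the right and rows downward; lengths in m; the calibration is good to about 2 mm. A picture is of the moment at which its call begins: read the wrist's pose just before it. camera_model takes no time and is no camera call.
- ctrl.close_job(): hands the job in, once; it reports no verdict.
The state is a dict: "time": time; "joint_positions": joint angles; "qd": joint speeds; "joint_torque": joint torques, N m; "position": TCP position; "tool_rot": TCP orientation; "ft_force": force on the tool from outside, world axes, zero at the start; "torque": the same for the moment, N m; "grip_width": opening from 0.0 (shut) to 1.0 (fully open).
Only numpy, scipy, OpenCV 4.12 (cv2) and the standard library are available. Lean on these libraries where they do the work, as an engineer would, in place of code of your own. Each camera call takes 0.05 s, during which the arm holds its last target.

## Working session

There is one attempt and no reset: what is moved stays moved. The work goes in short steps, Python scripts to look and compute and a shell command to move; the robot and the scene stay as the last step left them, time stands still between calls to the robot, and variables do not carry over. Pictures are saved under pics/ and viewed, and the job is handed in when it is done.

```bash
mkdir -p pics
cat > h.py <<'E'
import numpy as np,cv2
from bench import ctrl
from scipy.spatial.transform import Rotation as R
E
python3 - <<'E'
from h import *
np.set_printoptions(precision=4,suppress=True)
s=ctrl.get_state();print(s)
for n in("scene","top"):
    im=ctrl.get_image(n);cv2.imwrite(f"pics/{n}0.png",im[:,:,::-1]);print(n,ctrl.camera_model(n))
print(ctrl.camera_model("wrist"))
E
```

```text
{'time': 0.0, 'joint_positions': array([ 1.2221,  0.3218, -0.0701,  1.4517,  0.0226,  1.3708, -0.0569]), 'qd': array([-0.0005, -0.    ,  0.0008, -0.001 , -0.0004,  0.0012,  0.0009]), 'joint_torque': array([ -0.0004, -49.1291,  -0.4042, -31.2532,  -0.0639,   0.0437,
         0.0002]), 'position': array([ 0.2304, -0.6072,  0.2215]), 'tool_rot': array([ 2.0239,  0.3733, -2.0248]), 'ft_force': array([-0.3422, -0.1553, -0.1159]), 'torque': array([ 0.0147, -0.023 , -0.0097]), 'grip_width': 0.9969027049500161}
scene {'mtx': array([[481.8674,   0.    , 289.407 ],
       [  0.    , 481.8674, 210.4003],
       [  0.    ,   0.    ,   1.    ]]), 'extrinsics': array([[ 0.6786,  0.7345, -0.0018, -0.3912],
       [-0.4516,  0.4192,  0.7876,  0.2165],
       [ 0.5793, -0.5336,  0.6162, -1.5097],
       [ 0.    ,  0.    ,  0.    ,  1.    ]])}
top {'mtx': array([[378.9375,   0.    , 279.1643],
       [  0.    , 378.9375, 205.5941],
       [  0.    ,   0.    ,   1.    ]]), 'extrinsics': array([[-0.0254, -0.9996, -0.0113,  0.0289],
       [ 0.9929, -0.0266,  0.1158, -0.5423],
       [-0.116 , -0.0083,  0.9932, -0.7341],
       [ 0.    ,  0.    ,  0.    ,  1.    ]])}
{'mtx': array([[366.7542,   0.    , 286.0371],
       [  0.    , 366.7542, 211.1592],
       [  0.    ,   0.    ,   1.    ]]), 'hand_eye': array([[ 0.0005,  0.278 , -0.9606, -0.1621],
       [ 1.    , -0.0009,  0.0003,  0.0007],
       [-0.0007, -0.9606, -0.278 , -0.075 ],
       [ 0.    ,  0.    ,  0.    ,  1.    ]])}
```

View pics/scene0.png

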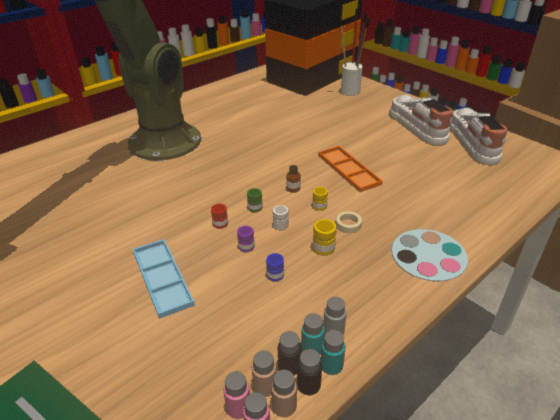

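View pics/top0.png

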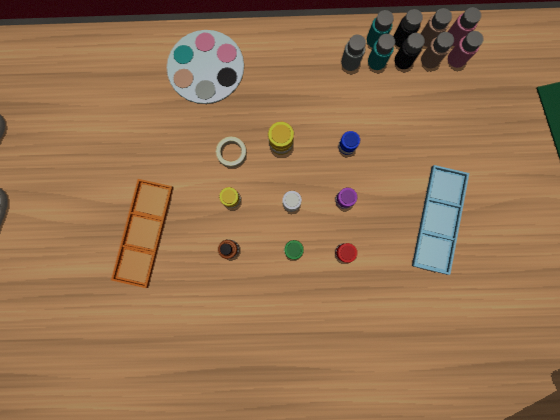

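Run:
```python
from h import *
im=cv2.imread("pics/top0.png")
a=im[120:270,210:370];cv2.imwrite("pics/c1.png",cv2.resize(a,None,fx=5,fy=4,interpolation=2) if 0 else cv2.resize(a,None,fx=4,fy=4,interpolation=2))
b=np.hstack([im[160:300,100:190],im[160:300,400:490]]);cv2.imwrite("pics/c2.png",cv2.resize(b,None,fx=4,fy=4,interpolation=2))
```

```text
(no output)
```

View pics/c1.png

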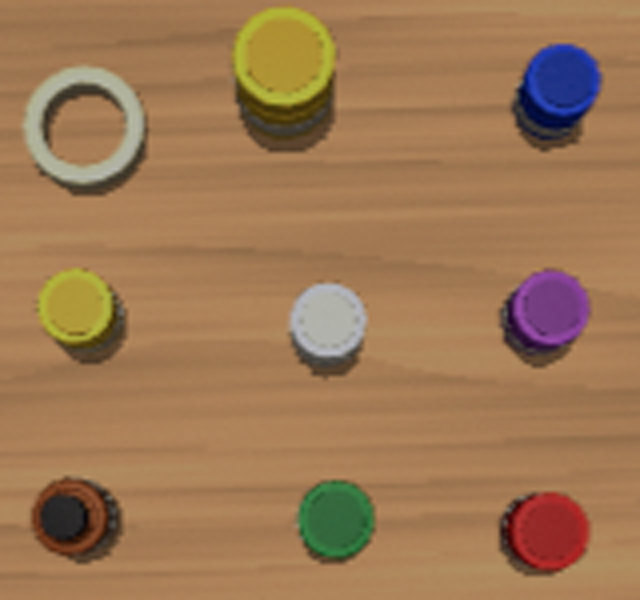

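View pics/c2.png

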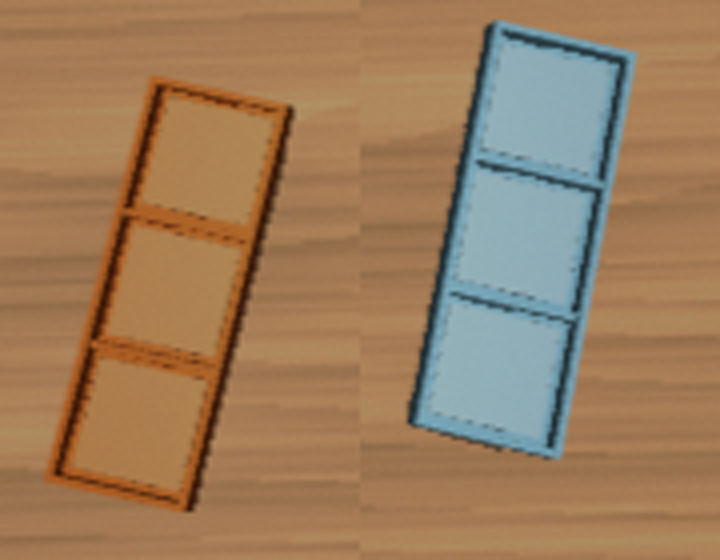

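```bash
cat >> h.py <<'E'
def pix2w(name,u,v,z):
    m=ctrl.camera_model(name);K=m["mtx"];E=m["extrinsics"]
    d=np.linalg.inv(K)@[u,v,1];d=d*[1,-1,-1]
    Rw=E[:3,:3].T;o=-Rw@E[:3,3];d=Rw@d
    return o+d*(z-o[2])/d[2]
E
python3 - <<'E'
from h import *
np.set_printoptions(precision=4,suppress=True)
P=dict(yellow=(76,306),white=(328,320),purple=(550,309),blue=(562,83),red=(548,531),green=(336,519),varn=(70,517),tape=(85,126))
for k,(a,b) in P.items(): print(k,pix2w("top",(a+.5)/4-.5+210,(b+.5)/4-.5+120,.019 if k=='tape' else .05))
print('cap',pix2w("top",64.5/4-.5+210,516.5/4-.5+120,.07))
for n,ox,c in(("or",100,[(152,76),(294,107),(190,511),(46,479)]),("lb",310,[(492,20),(637,53),(557,459),(409,424)])):
    q=np.array([pix2w("top",(a+.5)/4-.5+ox,(b+.5)/4-.5+160,.014) for a,b in c])
    print(n,q[:,:2].tolist(),q.mean(0))
    ax=(q[0]+q[1]-q[2]-q[3])/2;print(np.linalg.norm(ax),np.linalg.norm(q[0]-q[1]),np.degrees(np.arctan2(ax[1],ax[0])))
    u=ax/np.linalg.norm(ax)
    for k in(-.07,0,.07):print(k,q.mean(0)+u*k)
s=ctrl.get_state();print(R.from_rotvec(s["tool_rot"]).as_matrix())
E
```

```text
yellow [0.5623 0.1142 0.05  ]
white [ 0.5519 -0.0104  0.05  ]
purple [ 0.5544 -0.12    0.05  ]
blue [ 0.6687 -0.1313  0.05  ]
red [ 0.4458 -0.114   0.05  ]
green [ 0.4542 -0.0114  0.05  ]
varn [0.4585 0.1181 0.05  ]
tape [0.6617 0.1129 0.019 ]
cap [0.4589 0.118  0.07  ]
or [[0.6096717038041188, 0.3097108783777257], [0.5911866334477505, 0.2350396148322078], [0.385390771546218, 0.2863797190928485], [0.40315379435656273, 0.36003638517593933]] [0.4974 0.2978 0.014 ]
0.21233142873587907 0.07692525869676409 -13.851314436859244
-0.07 [0.4294 0.3145 0.014 ]
0 [0.4974 0.2978 0.014 ]
0.07 [0.5653 0.281  0.014 ]
lb [[0.6222874158636751, -0.307128833553205], [0.6027457825963138, -0.3807824095808968], [0.3962663613668809, -0.3234506715473769], [0.41552654701170655, -0.2503549947204746]] [ 0.5092 -0.3154  0.014 ]
0.21435229181101648 0.07620186803762106 -15.436108551405216
-0.07 [ 0.4417 -0.2968  0.014 ]
0 [ 0.5092 -0.3154  0.014 ]
0.07 [ 0.5767 -0.3341  0.014 ]
[[-0.0007  0.3549 -0.9349]
 [ 0.0016 -0.9349 -0.3549]
 [-1.     -0.0017  0.0001]]
```

```bash
python3 -m jog '[{"rot":[1,0,0],"travel":[0,0,0],"jaw":-1},{"rot":[1,0,0],"travel":[0,0,0],"jaw":-1},{"rot":[1,0,0],"travel":[0,0,0],"jaw":-1},{"rot":[1,0,0],"travel":[0,0,0],"jaw":-1},{"rot":[0.16,0,0],"travel":[0,0,0],"jaw":-1},{"rot":[0,0,0],"travel":[0,0,0],"jaw":-1}]' 20
cat >> h.py <<'E'
def to(x,y,z):
    s=ctrl.get_state();M=R.from_rotvec(s["tool_rot"]).as_matrix()
    d=np.array([x,y,z])-s["position"]
    print("pos",s["position"].round(4),"M",M.round(3).tolist(),"total units",(M.T@d/.3).round(4),"grip",s["grip_width"],"F",s["ft_force"].round(2),"t",s["time"])
    print("j",s["joint_positions"].round(2))
E
python3 -c "
from h import *
to(.4458,-.114,.12)"
```

```text
time: 0.7
position: [0.2306, -0.6075, 0.2222]
tool_rot: [2.221, 0.002, -2.221]
ft_force: [0.2, -0.0, 0.2]
grip_width: 1.001
pos [ 0.2306 -0.6075  0.2222] M [[-0.0, 0.001, -1.0], [0.001, -1.0, -0.001], [-1.0, -0.001, 0.0]] total units [ 0.3413 -1.6437 -0.7197] grip 1.0009701694554622 F [ 0.15 -0.04  0.16] t 0.7
j [ 1.19  0.32 -0.02  1.45  0.01  1.37 -0.41]
```

```bash
python3 -m jog '[{"rot":[0,0,0],"travel":[0,-0.137,-0.06],"jaw":-1},{"rot":[0,0,0],"travel":[0,-0.137,-0.06],"jaw":-1},{"rot":[0,0,0],"travel":[0,-0.137,-0.06],"jaw":-1},{"rot":[0,0,0],"travel":[0,-0.137,-0.06],"jaw":-1},{"rot":[0,0,0],"travel":[0,-0.137,-0.06],"jaw":-1},{"rot":[0,0,0],"travel":[0,-0.137,-0.06],"jaw":-1},{"rot":[0,0,0],"travel":[0,-0.137,-0.06],"jaw":-1},{"rot":[0,0,0],"travel":[0,-0.137,-0.06],"jaw":-1}]'
python3 -m jog '[{"rot":[0,0,0],"travel":[0,-0.137,-0.06],"jaw":-1},{"rot":[0,0,0],"travel":[0,-0.137,-0.06],"jaw":-1},{"rot":[0,0,0],"travel":[0,-0.137,-0.06],"jaw":-1},{"rot":[0,0,0],"travel":[0,-0.137,-0.06],"jaw":-1},{"rot":[0,0,0],"travel":[0,0,0],"jaw":-1},{"rot":[0,0,0],"travel":[0,0,0],"jaw":-1}]'
python3 - <<'E'
from h import *
to(.4458,-.114,.12)
im=ctrl.get_image("wrist");cv2.imwrite("pics/w1.png",im[:,:,::-1])
s=ctrl.get_state();H=ctrl.camera_model("wrist");T=np.eye(4);T[:3,:3]=R.from_rotvec(s["tool_rot"]).as_matrix();T[:3,3]=s["position"]
W=np.linalg.inv(T@H["hand_eye"])
for n,p in dict(red=(.4458,-.114,.05),purple=(.5544,-.12,.05),green=(.4542,-.0114,.05),white=(.5519,-.0104,.05),blue=(.6687,-.1313,.05)).items():
    c=W@np.r_[p,1];c=c[:3]*[1,-1,-1];q=H["mtx"]@c;print(n,(q[:2]/q[2]).round(1))
E
```

```text
time: 1.5
position: [0.3751, -0.2772, 0.2227]
tool_rot: [2.221, 0.001, -2.22]
ft_force: [1.5, 0.9, -0.8]
grip_width: 1.0
time: 2.1
position: [0.4469, -0.1137, 0.2226]
tool_rot: [2.219, 0.003, -2.219]
ft_force: [-0.3, -0.2, -0.1]
grip_width: 1.0
pos [ 0.4469 -0.1137  0.2226] M [[-0.0, 0.004, -1.0], [-0.001, -1.0, -0.004], [-1.0, 0.001, 0.0]] total units [0.3421 0.0006 0.0038] grip 1.0000622082072166 F [-0.28 -0.23 -0.05] t 2.1
j [ 0.71 -0.07 -0.49  1.88 -0.03  1.32 -1.34]
red [283.7 189.6]
purple [290.8  65. ]
green [173.1 180.6]
white [162.3  67.9]
blue [306.3 -95.2]
```

View pics/w1.png

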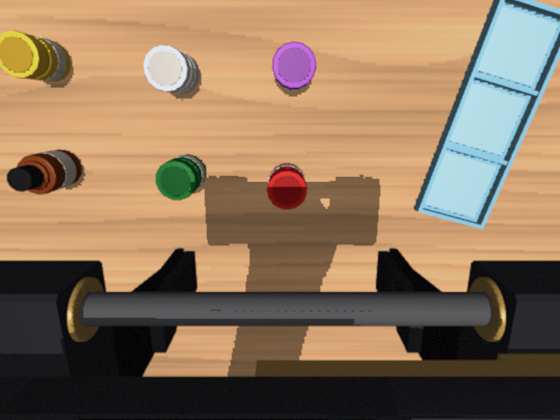

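```bash
python3 -m jog '[{"rot":[0,0,0],"travel":[0.14,0,0],"jaw":-1},{"rot":[0,0,0],"travel":[0.14,0,0],"jaw":-1},{"rot":[0,0,0],"travel":[0.14,0,0],"jaw":-1},{"rot":[0,0,0],"travel":[0.14,0,0],"jaw":-1},{"rot":[0,0,0],"travel":[0.08,0,0],"jaw":-1},{"rot":[0,0,0],"travel":[0.049,0,0],"jaw":-1},{"rot":[0,0,0],"travel":[0,0,0],"jaw":-1},{"rot":[0,0,0],"travel":[0,0,0],"jaw":-1}]'
python3 -m jog '[{"rot":[0,0,0],"travel":[0,0,0],"jaw":1},{"rot":[0,0,0],"travel":[0,0,0],"jaw":1},{"rot":[0,0,0],"travel":[0,0,0],"jaw":1},{"rot":[0,0,0],"travel":[0,0,0],"jaw":1},{"rot":[0,0,0],"travel":[0,0,0],"jaw":1},{"rot":[0,0,0],"travel":[0,0,0],"jaw":1}]' 15
python3 -c "
from h import *
to(.4294,.3145,.15)"
```

```text
time: 2.95
position: [0.4465, -0.1158, 0.016]
tool_rot: [-2.22, 0.002, 2.221]
ft_force: [1.1, 0.1, 0.1]
grip_width: 0.995
time: 3.55
position: [0.4468, -0.1146, 0.016]
tool_rot: [2.222, -0.0, -2.221]
ft_force: [-0.6, 0.4, 0.1]
grip_width: 0.537
pos [ 0.4468 -0.1146  0.016 ] M [[0.0, -0.0, -1.0], [-0.0, -1.0, 0.0], [-1.0, 0.0, -0.0]] total units [-0.4471 -1.4301  0.0582] grip 0.5373394379819854 F [-0.58  0.44  0.14] t 3.55
j [ 0.67  0.17 -0.51  2.11  0.11  0.89 -1.47]
```

```bash
python3 -m jog '[{"rot":[0,0,0],"travel":[0,0,0],"jaw":1},{"rot":[0,0,0],"travel":[0,0,0],"jaw":1},{"rot":[0,0,0],"travel":[0,0,0],"jaw":1},{"rot":[0,0,0],"travel":[0,0,0],"jaw":1}]'
python3 -m jog '[{"rot":[0,0,0],"travel":[-0.05,0,0],"jaw":1},{"rot":[0,0,0],"travel":[-0.13,0,0],"jaw":1},{"rot":[0,0,0],"travel":[-0.13,0,0],"jaw":1},{"rot":[0,0,0],"travel":[-0.1,0,0],"jaw":1},{"rot":[0,0,0],"travel":[0,0,0],"jaw":1}]'
python3 -c "
from h import *
to(.4294,.3145,.15)"
```

```text
time: 3.95
position: [0.4467, -0.1145, 0.0158]
tool_rot: [-2.221, 0.0, 2.221]
ft_force: [-0.4, 0.6, 0.1]
grip_width: 0.43
time: 4.45
position: [0.4499, -0.1153, 0.1432]
tool_rot: [2.229, -0.004, -2.211]
ft_force: [-0.2, 0.4, -0.4]
grip_width: 0.433
pos [ 0.4499 -0.1153  0.1432] M [[0.008, -0.0, -1.0], [-0.003, -1.0, 0.0], [-1.0, 0.003, -0.008]] total units [-0.0282 -1.4327  0.0684] grip 0.4325322526729049 F [-0.15  0.44 -0.36] t 4.45
j [ 0.71 -0.   -0.51  1.99 -0.    1.15 -1.37]
```

```bash
python3 -m jog '[{"rot":[0,0,0],"travel":[0,-0.1,0],"jaw":1},{"rot":[0,0,0],"travel":[0,-0.143,0],"jaw":1},{"rot":[0,0,0],"travel":[0,-0.143,0],"jaw":1},{"rot":[0,0,0],"travel":[0,-0.143,0],"jaw":1},{"rot":[0,0,0],"travel":[0,-0.143,0],"jaw":1},{"rot":[0,0,0],"travel":[0,-0.143,0.01],"jaw":1},{"rot":[0,0,0],"travel":[0,-0.143,0.01],"jaw":1},{"rot":[0,0,0],"travel":[0,-0.143,0.01],"jaw":1}]'
python3 -m jog '[{"rot":[0,0,0],"travel":[0,-0.143,0.02],"jaw":1},{"rot":[0,0,0],"travel":[0,-0.143,0.015],"jaw":1},{"rot":[0,0,0],"travel":[0,-0.045,0],"jaw":1},{"rot":[0,0,0],"travel":[0,0,0],"jaw":1},{"rot":[0,0,0],"travel":[0,0,0],"jaw":1}]'
python3 - <<'E'
from h import *
to(.4294,.3145,.021)
im=ctrl.get_image("wrist");cv2.imwrite("pics/w2.png",im[:,:,::-1])
E
```

```text
time: 5.25
position: [0.437, 0.217, 0.138]
tool_rot: [2.221, -0.001, -2.222]
ft_force: [2.0, -0.1, -0.6]
grip_width: 0.431
time: 5.75
position: [0.4269, 0.3141, 0.1377]
tool_rot: [2.219, -0.001, -2.223]
ft_force: [-0.3, -0.0, -0.6]
grip_width: 0.433
pos [0.4269 0.3141 0.1377] M [[-0.002, 0.0, -1.0], [-0.001, -1.0, -0.0], [-1.0, 0.001, 0.002]] total units [ 0.3891 -0.0018 -0.0089] grip 0.43345358928193356 F [-0.26 -0.01 -0.6 ] t 5.75
j [ 0.15  0.24 -0.93  1.83  0.2   1.18 -2.42]
```

View pics/w2.png

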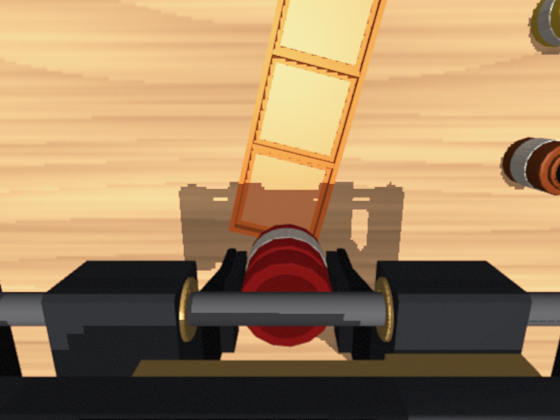

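```bash
python3 -m jog '[{"rot":[0,0,0],"travel":[0.12,0,-0.009],"jaw":1},{"rot":[0,0,0],"travel":[0.12,0,0],"jaw":1},{"rot":[0,0,0],"travel":[0.09,0,0],"jaw":1},{"rot":[0,0,0],"travel":[0.04,0,0],"jaw":1},{"rot":[0,0,0],"travel":[0,0,0],"jaw":1},{"rot":[0,0,0],"travel":[0,0,0],"jaw":1}]'
python3 -m jog '[{"rot":[0,0,0],"travel":[0.007,0,0],"jaw":1},{"rot":[0,0,0],"travel":[0.003,0,0],"jaw":1},{"rot":[0,0,0],"travel":[0,0,0],"jaw":1}]'
python3 - <<'E'
from h import *
to(.4294,.3145,.021)
im=ctrl.get_image("wrist");cv2.imwrite("pics/w3.png",im[:,:,::-1])
E
```

```text
time: 6.4
position: [0.431, 0.3149, 0.0288]
tool_rot: [-2.222, 0.001, 2.219]
ft_force: [0.3, -0.6, -0.3]
grip_width: 0.433
time: 6.7
position: [0.4305, 0.3152, 0.0255]
tool_rot: [-2.223, 0.0, 2.22]
ft_force: [0.6, 0.3, -0.9]
grip_width: 0.43
pos [0.4305 0.3152 0.0255] M [[0.001, -0.0, -1.0], [0.0, -1.0, 0.0], [-1.0, -0.0, -0.001]] total units [0.0149 0.0023 0.0038] grip 0.4303246146904682 F [ 0.65  0.26 -0.92] t 6.7
j [ 0.07  0.39 -0.86  1.92  0.36  0.98 -2.53]
```

View pics/w3.png

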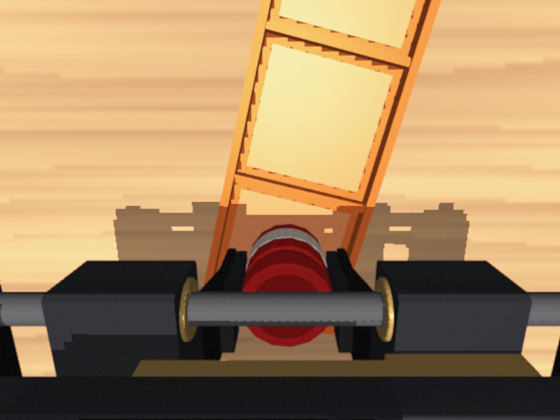

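```bash
python3 -m jog '[{"rot":[0,0,0],"travel":[0.007,0,0],"jaw":1},{"rot":[0,0,0],"travel":[0.005,0,0],"jaw":1},{"rot":[0,0,0],"travel":[0,0,0],"jaw":1},{"rot":[0,0,0],"travel":[0,0,0],"jaw":1}]'
python3 -m jog '[{"rot":[0,0,0],"travel":[0.003,0,0],"jaw":1},{"rot":[0,0,0],"travel":[0,0,0],"jaw":1},{"rot":[0,0,0],"travel":[0,0,0],"jaw":1}]'
```

```text
time: 7.15
position: [0.43, 0.315, 0.0211]
tool_rot: [2.221, -0.0, -2.222]
ft_force: [1.0, -0.1, -1.1]
grip_width: 0.432
time: 7.45
position: [0.43, 0.315, 0.0203]
tool_rot: [-2.221, 0.0, 2.222]
ft_force: [1.2, 0.1, -0.6]
grip_width: 0.433
```

```bash
python3 -m jog '[{"rot":[0,0,0],"travel":[0.002,0,0],"jaw":1},{"rot":[0,0,0],"travel":[0.002,0,0],"jaw":1},{"rot":[0,0,0],"travel":[0,0,0],"jaw":1},{"rot":[0,0,0],"travel":[0,0,0],"jaw":1}]'
```

```text
time: 7.85
position: [0.4302, 0.3151, 0.0199]
tool_rot: [2.222, -0.001, -2.221]
ft_force: [-2.1, -1.7, 6.5]
grip_width: 0.431
```

```bash
python3 -m jog '[{"rot":[0,0,0],"travel":[-0.002,0,0],"jaw":0},{"rot":[0,0,0],"travel":[0,0,0],"jaw":-0.6},{"rot":[0,0,0],"travel":[0,0,0],"jaw":-0.6},{"rot":[0,0,0],"travel":[0,0,0],"jaw":-0.6},{"rot":[0,0,0],"travel":[0,0,0],"jaw":-0.6},{"rot":[0,0,0],"travel":[0,0,0],"jaw":-0.6},{"rot":[0,0,0],"travel":[0,0,0],"jaw":-0.6}]'
python3 -m jog '[{"rot":[0,0,0],"travel":[-0.05,0,0],"jaw":-0.6},{"rot":[0,0,0],"travel":[-0.13,0,0],"jaw":-0.6},{"rot":[0,0,0],"travel":[-0.13,0,0],"jaw":-0.6},{"rot":[0,0,0],"travel":[-0.1,0,0],"jaw":-0.6},{"rot":[0,0,0],"travel":[0,0,0],"jaw":-1},{"rot":[0,0,0],"travel":[0,0,0],"jaw":-1}]'
python3 - <<'E'
from h import *
to(.5623,.1142,.016)
im=ctrl.get_image("scene");cv2.imwrite("pics/s1.png",cv2.resize(im[130:300,150:420,::-1],None,fx=2.9,fy=2.9))
E
```

```text
time: 8.55
position: [0.43, 0.315, 0.0196]
tool_rot: [-2.221, 0.0, 2.222]
ft_force: [-0.0, -0.2, -0.2]
grip_width: 0.797
time: 9.15
position: [0.4305, 0.3152, 0.1439]
tool_rot: [-2.224, 0.0, 2.219]
ft_force: [-0.3, -0.1, -0.9]
grip_width: 0.906
pos [0.4305 0.3152 0.1439] M [[0.002, -0.0, -1.0], [0.0, -1.0, 0.0], [-1.0, -0.0, -0.002]] total units [ 0.4273  0.6701 -0.4385] grip 0.9055367423865239 F [-0.26 -0.09 -0.95] t 9.15
j [ 0.16  0.24 -0.94  1.82  0.21  1.19 -2.41]
```

View pics/s1.png

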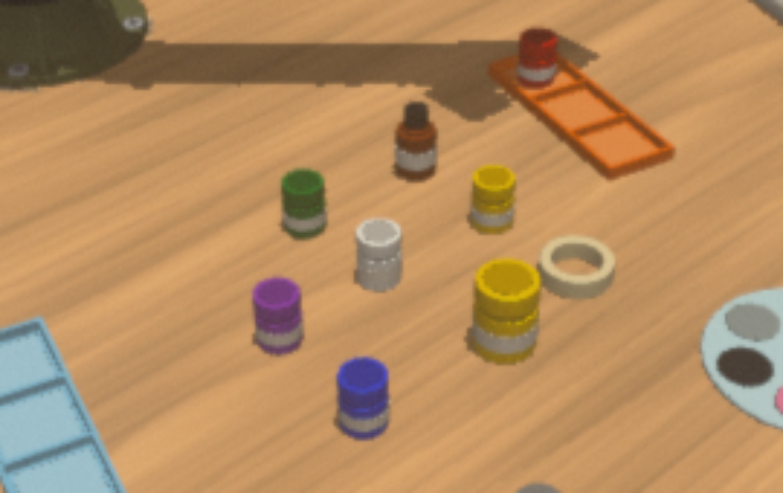

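```bash
python3 -m jog '[{"rot":[0,0,0],"travel":[0,0.134,-0.085],"jaw":-1},{"rot":[0,0,0],"travel":[0,0.134,-0.085],"jaw":-1},{"rot":[0,0,0],"travel":[0,0.134,-0.085],"jaw":-1},{"rot":[0,0,0],"travel":[0,0.134,-0.085],"jaw":-1},{"rot":[0,0,0],"travel":[0,0.134,-0.085],"jaw":-1},{"rot":[0,0,0],"travel":[0,0,0],"jaw":-1},{"rot":[0,0,0],"travel":[0,0,0],"jaw":-1}]'
python3 -c "
from h import *
to(.5623,.1142,.016)"
```

```text
time: 9.9
position: [0.5569, 0.1124, 0.141]
tool_rot: [-2.216, 0.003, 2.223]
ft_force: [-0.4, 1.5, -0.0]
grip_width: 0.996
pos [0.5569 0.1124 0.141 ] M [[-0.004, -0.003, -1.0], [0.0, -1.0, 0.003], [-1.0, -0.0, 0.004]] total units [ 0.4165 -0.0057 -0.0194] grip 0.9960407239329215 F [-0.38  1.51 -0.04] t 9.9
j [ 0.44  0.3  -0.8   1.74  0.23  1.21 -1.99]
```

```bash
python3 -m jog '[{"rot":[0,0,0],"travel":[0.1,-0.003,-0.012],"jaw":-1},{"rot":[0,0,0],"travel":[0.12,0,0],"jaw":-1},{"rot":[0,0,0],"travel":[0.12,0,0],"jaw":-1},{"rot":[0,0,0],"travel":[0.08,0,0],"jaw":-1},{"rot":[0,0,0],"travel":[0,0,0],"jaw":-1},{"rot":[0,0,0],"travel":[0,0,0],"jaw":-1}]'
python3 -c "
from h import *
to(.5623,.1142,.016)"
```

```text
time: 10.5
position: [0.5602, 0.1166, 0.0168]
tool_rot: [2.219, 0.003, -2.222]
ft_force: [1.6, 0.1, 0.4]
grip_width: 1.002
pos [0.5602 0.1166 0.0168] M [[-0.001, 0.002, -1.0], [0.001, -1.0, -0.002], [-1.0, -0.001, 0.001]] total units [ 0.0026  0.0079 -0.0069] grip 1.002171111616365 F [1.56 0.05 0.4 ] t 10.5
j [ 0.37  0.45 -0.74  1.84  0.36  0.99 -2.09]
```

Close, then lift.

```bash
python3 -m jog '[{"rot":[0,0,0],"travel":[0.002,0.005,-0.005],"jaw":0},{"rot":[0,0,0],"travel":[0,0,0],"jaw":0},{"rot":[0,0,0],"travel":[0,0,0],"jaw":0},{"rot":[0,0,0],"travel":[0,0,0],"jaw":0},{"rot":[0,0,0],"travel":[0,0,0],"jaw":0},{"rot":[0,0,0],"travel":[0,0,0],"jaw":1},{"rot":[0,0,0],"travel":[0,0,0],"jaw":1},{"rot":[0,0,0],"travel":[0,0,0],"jaw":1}]'
python3 -m jog '[{"rot":[0,0,0],"travel":[0,0,0],"jaw":1},{"rot":[0,0,0],"travel":[0,0,0],"jaw":1},{"rot":[0,0,0],"travel":[0,0,0],"jaw":1},{"rot":[0,0,0],"travel":[0,0,0],"jaw":1}]'
python3 -c "
from h import *
to(.5653,.281,.02)"
```

```text
time: 11.3
position: [0.5626, 0.1136, 0.0161]
tool_rot: [-2.221, -0.0, 2.221]
ft_force: [0.4, 0.6, 0.4]
grip_width: 0.433
time: 11.7
position: [0.5626, 0.1136, 0.0162]
tool_rot: [-2.221, -0.0, 2.221]
ft_force: [-0.1, 1.6, 1.0]
grip_width: 0.436
pos [0.5626 0.1136 0.0162] M [[0.0, -0.0, -1.0], [0.0, -1.0, 0.0], [-1.0, -0.0, -0.0]] total units [-0.0127 -0.5581 -0.0089] grip 0.4362018963970301 F [-0.09  1.61  0.99] t 11.7
j [ 0.37  0.46 -0.74  1.83  0.36  0.99 -2.09]
```

```bash
python3 -m jog '[{"rot":[0,0,0],"travel":[-0.07,0,0],"jaw":1},{"rot":[0,0,0],"travel":[-0.13,0,0],"jaw":1},{"rot":[0,0,0],"travel":[-0.07,-0.1,0],"jaw":1},{"rot":[0,0,0],"travel":[0,-0.14,-0.009],"jaw":1},{"rot":[0,0,0],"travel":[0,-0.14,0],"jaw":1},{"rot":[0,0,0],"travel":[0,-0.14,0],"jaw":1},{"rot":[0,0,0],"travel":[0,-0.038,0],"jaw":1},{"rot":[0,0,0],"travel":[0,0,0],"jaw":1}]'
python3 -m jog '[{"rot":[0,0,0],"travel":[0,0,0],"jaw":1},{"rot":[0,0,0],"travel":[0,0,0],"jaw":1}]'
python3 - <<'E'
from h import *
to(.5653,.281,.0195)
im=ctrl.get_image("wrist");cv2.imwrite("pics/w4.png",im[:,:,::-1])
E
```

```text
time: 12.5
position: [0.564, 0.2835, 0.0968]
tool_rot: [2.218, 0.006, -2.221]
ft_force: [-0.0, -0.8, -1.7]
grip_width: 0.429
time: 12.7
position: [0.5662, 0.2779, 0.0966]
tool_rot: [-2.221, 0.006, 2.221]
ft_force: [0.7, -0.6, -1.2]
grip_width: 0.434
pos [0.5662 0.2779 0.0966] M [[-0.0, -0.003, -1.0], [-0.002, -1.0, 0.003], [-1.0, 0.002, 0.0]] total units [ 0.257  -0.011   0.0028] grip 0.4336381188476931 F [ 0.7  -0.59 -1.22] t 12.7
j [ 0.12  0.49 -0.79  1.63  0.37  1.19 -2.34]
```

View pics/w4.png

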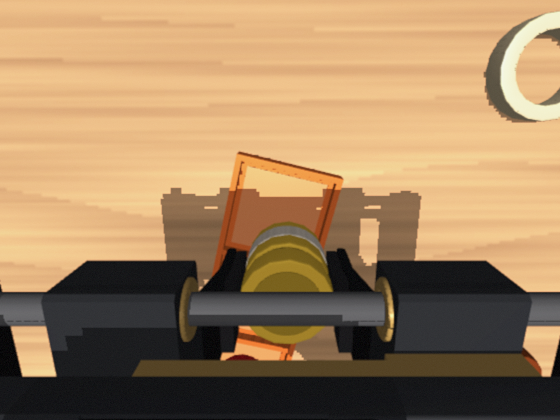

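```bash
python3 -m jog '[{"rot":[0,0,0],"travel":[0.08,-0.003,0],"jaw":1},{"rot":[0,0,0],"travel":[0.1,0,0],"jaw":1},{"rot":[0,0,0],"travel":[0.05,0,0],"jaw":1},{"rot":[0,0,0],"travel":[0.013,0,0],"jaw":1},{"rot":[0,0,0],"travel":[0,0,0],"jaw":1},{"rot":[0,0,0],"travel":[0,0,0],"jaw":1},{"rot":[0,0,0],"travel":[0.004,0,0],"jaw":1},{"rot":[0,0,0],"travel":[0,0,0],"jaw":1}]'
python3 -m jog '[{"rot":[0,0,0],"travel":[0.004,0,0],"jaw":1},{"rot":[0,0,0],"travel":[0,0,0],"jaw":1},{"rot":[0,0,0],"travel":[0,0,0],"jaw":1}]'
```

```text
time: 13.55
position: [0.5659, 0.282, 0.0239]
tool_rot: [-2.223, -0.0, 2.22]
ft_force: [-0.5, 0.4, -1.0]
grip_width: 0.432
time: 13.85
position: [0.5653, 0.2817, 0.0218]
tool_rot: [-2.221, 0.0, 2.221]
ft_force: [-0.0, 0.2, -1.8]
grip_width: 0.434
```

```bash
python3 -m jog '[{"rot":[0,0,0],"travel":[0.004,0,0],"jaw":1},{"rot":[0,0,0],"travel":[0,0,0],"jaw":1},{"rot":[0,0,0],"travel":[0,0,0],"jaw":1}]'
python3 -m jog '[{"rot":[0,0,0],"travel":[0.003,0,0],"jaw":1},{"rot":[0,0,0],"travel":[0,0,0],"jaw":1},{"rot":[0,0,0],"travel":[0,0,0],"jaw":1}]'
```

```text
time: 14.15
position: [0.5653, 0.2817, 0.0205]
tool_rot: [2.221, -0.0, -2.222]
ft_force: [-0.0, -0.9, 0.0]
grip_width: 0.439
time: 14.45
position: [0.5654, 0.2818, 0.0201]
tool_rot: [2.222, -0.0, -2.221]
ft_force: [-1.6, -1.1, 3.3]
grip_width: 0.435
```

Contact. Release and go up, toward varnish.

```bash
python3 -m jog '[{"rot":[0,0,0],"travel":[0,0,0],"jaw":-0.6},{"rot":[0,0,0],"travel":[0,0,0],"jaw":-0.6},{"rot":[0,0,0],"travel":[0,0,0],"jaw":-0.6},{"rot":[0,0,0],"travel":[0,0,0],"jaw":-0.6},{"rot":[0,0,0],"travel":[0,0,0],"jaw":-0.6},{"rot":[0,0,0],"travel":[0,0,0],"jaw":-0.6}]'
python3 -m jog '[{"rot":[0,0,0],"travel":[-0.05,0,0],"jaw":-0.6},{"rot":[0,0,0],"travel":[-0.13,0,0],"jaw":-0.6},{"rot":[0,0,0],"travel":[-0.13,0,0],"jaw":-0.8},{"rot":[0,0,0],"travel":[-0.1,0,0],"jaw":-0.9},{"rot":[0,0,0],"travel":[0,0,0],"jaw":-0.9},{"rot":[0,0,0],"travel":[0,0,0],"jaw":-0.9}]'
python3 - <<'E'
from h import *
to(.4587,.1175,.016)
im=ctrl.get_image("wrist");cv2.imwrite("pics/w5.png",im[:,:,::-1])
E
```

```text
time: 15.05
position: [0.5653, 0.2817, 0.0196]
tool_rot: [-2.221, 0.0, 2.221]
ft_force: [-0.6, -0.8, -0.0]
grip_width: 0.79
time: 15.65
position: [0.5659, 0.2821, 0.1444]
tool_rot: [-2.224, -0.0, 2.218]
ft_force: [0.6, -1.0, -0.8]
grip_width: 0.943
pos [0.5659 0.2821 0.1444] M [[0.002, -0.0, -1.0], [0.001, -1.0, 0.0], [-1.0, -0.001, -0.002]] total units [0.4269 0.5488 0.3582] grip 0.942981788506013 F [ 0.57 -0.96 -0.84] t 15.65
j [ 0.13  0.45 -0.82  1.58  0.34  1.26 -2.32]
```

View pics/w5.png

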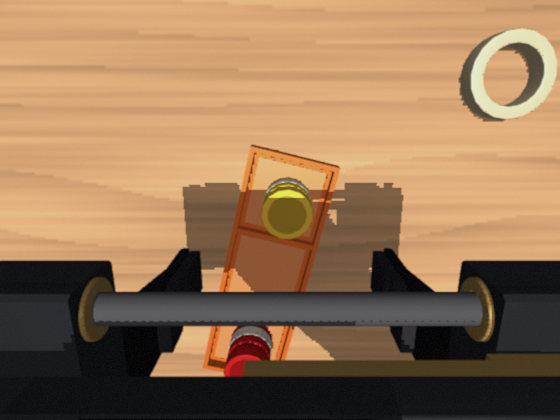

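```bash
python3 -m jog '[{"rot":[0,0,0],"travel":[0,0.11,0.072],"jaw":-0.9},{"rot":[0,0,0],"travel":[0,0.11,0.072],"jaw":-0.9},{"rot":[0,0,0],"travel":[0,0.11,0.072],"jaw":-0.9},{"rot":[0,0,0],"travel":[0,0.11,0.072],"jaw":-0.9},{"rot":[0,0,0],"travel":[0,0.11,0.071],"jaw":-0.9},{"rot":[0,0,0],"travel":[0,0,0],"jaw":-0.9},{"rot":[0,0,0],"travel":[0,0,0],"jaw":-0.9},{"rot":[0,0,0],"travel":[0,0,0],"jaw":-0.9}]'
python3 -c "
from h import *
to(.4587,.1175,.016)"
```

```text
time: 16.5
position: [0.4578, 0.1177, 0.1425]
tool_rot: [2.221, 0.002, -2.222]
ft_force: [-0.5, -0.2, -0.5]
grip_width: 0.949
pos [0.4578 0.1177 0.1425] M [[-0.0, 0.001, -1.0], [0.001, -1.0, -0.001], [-1.0, -0.001, 0.0]] total units [ 0.4218  0.0011 -0.0032] grip 0.949261758949366 F [-0.48 -0.21 -0.46] t 16.5
j [ 0.54  0.04 -0.85  1.95  0.03  1.16 -1.9 ]
```

```bash
python3 -m jog '[{"rot":[0,0,0],"travel":[0.1,0,-0.003],"jaw":-0.9},{"rot":[0,0,0],"travel":[0.12,0,0],"jaw":-0.9},{"rot":[0,0,0],"travel":[0.12,0,0],"jaw":-0.9},{"rot":[0,0,0],"travel":[0.082,0,0],"jaw":-0.9},{"rot":[0,0,0],"travel":[0,0,0],"jaw":-0.9},{"rot":[0,0,0],"travel":[0,0,0],"jaw":-0.5},{"rot":[0,0,0],"travel":[0,0,0],"jaw":0},{"rot":[0,0,0],"travel":[0,0,0],"jaw":0}]'
python3 -m jog '[{"rot":[0,0,0],"travel":[0,0,0],"jaw":0},{"rot":[0,0,0],"travel":[0,0,0],"jaw":0},{"rot":[0,0,0],"travel":[0,0,0],"jaw":1},{"rot":[0,0,0],"travel":[0,0,0],"jaw":1},{"rot":[0,0,0],"travel":[0,0,0],"jaw":1},{"rot":[0,0,0],"travel":[0,0,0],"jaw":1},{"rot":[0,0,0],"travel":[0,0,0],"jaw":1},{"rot":[0,0,0],"travel":[0,0,0],"jaw":1}]'
python3 -c "
from h import *
to(.4974,.2978,.0195)"
```

```text
time: 17.3
position: [0.4599, 0.1172, 0.0176]
tool_rot: [2.225, 0.0, -2.218]
ft_force: [0.5, -0.1, -0.9]
grip_width: 0.762
time: 18.1
position: [0.4588, 0.117, 0.0165]
tool_rot: [-2.222, -0.0, 2.221]
ft_force: [-1.6, 0.9, 5.4]
grip_width: 0.433
pos [0.4588 0.117  0.0165] M [[0.001, -0.0, -1.0], [0.0, -1.0, 0.0], [-1.0, -0.0, -0.001]] total units [-0.0099 -0.6026 -0.1285] grip 0.4327948031405207 F [-1.63  0.92  5.37] t 18.1
j [ 0.46  0.25 -0.82  2.07  0.24  0.91 -2.07]
```

```bash
python3 -m jog '[{"rot":[0,0,0],"travel":[-0.07,0,0],"jaw":1},{"rot":[0,0,0],"travel":[-0.13,0,0],"jaw":1},{"rot":[0,0,0],"travel":[-0.13,0,0],"jaw":1},{"rot":[0,0,0],"travel":[0,-0.12,-0.03],"jaw":1},{"rot":[0,0,0],"travel":[0,-0.14,-0.03],"jaw":1},{"rot":[0,0,0],"travel":[0,-0.14,-0.03],"jaw":1},{"rot":[0,0,0],"travel":[0,-0.14,-0.03],"jaw":1},{"rot":[0,0,0],"travel":[0,-0.062,-0.0085],"jaw":1}]'
python3 -m jog '[{"rot":[0,0,0],"travel":[0,0,0],"jaw":1},{"rot":[0,0,0],"travel":[0,0,0],"jaw":1},{"rot":[0,0,0],"travel":[0,0,0],"jaw":1}]'
python3 - <<'E'
from h import *
to(.4974,.2978,.0195)
im=ctrl.get_image("wrist");cv2.imwrite("pics/w6.png",im[:,:,::-1])
E
```

```text
time: 18.9
position: [0.4964, 0.3012, 0.1144]
tool_rot: [2.219, 0.006, -2.222]
ft_force: [-0.1, 0.8, -1.6]
grip_width: 0.43
time: 19.2
position: [0.4972, 0.2952, 0.1144]
tool_rot: [2.221, -0.005, -2.222]
ft_force: [-0.4, -1.0, -0.9]
grip_width: 0.43
pos [0.4972 0.2952 0.1144] M [[-0.001, -0.002, -1.0], [-0.002, -1.0, 0.002], [-1.0, 0.002, 0.001]] total units [ 0.3164 -0.0094 -0.0008] grip 0.4297396087106217 F [-0.38 -0.96 -0.89] t 19.2
j [ 0.17  0.38 -0.91  1.74  0.33  1.18 -2.4 ]
```

View pics/w6.png

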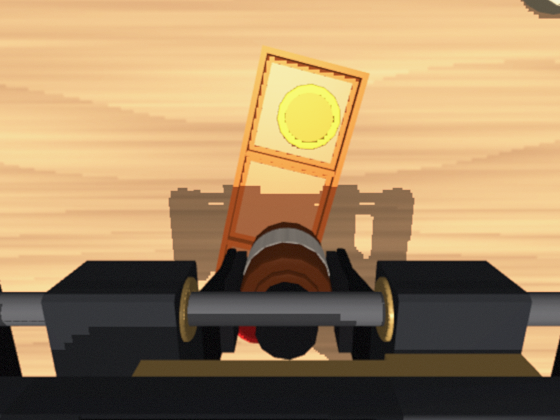

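```bash
python3 -m jog '[{"rot":[0,0,0],"travel":[0.08,-0.002,0],"jaw":1},{"rot":[0,0,0],"travel":[0.12,0,0],"jaw":1},{"rot":[0,0,0],"travel":[0.08,0,0],"jaw":1},{"rot":[0,0,0],"travel":[0.022,0,0],"jaw":1},{"rot":[0,0,0],"travel":[0,0,0],"jaw":1},{"rot":[0,0,0],"travel":[0.004,0,0],"jaw":1},{"rot":[0,0,0],"travel":[0,0,0],"jaw":1},{"rot":[0,0,0],"travel":[0,0,0],"jaw":1}]'
python3 -m jog '[{"rot":[0,0,0],"travel":[0.004,0,0],"jaw":1},{"rot":[0,0,0],"travel":[0,0,0],"jaw":1},{"rot":[0,0,0],"travel":[0,0,0],"jaw":1}]'
```

```text
time: 20.05
position: [0.4979, 0.2983, 0.0246]
tool_rot: [-2.223, -0.0, 2.219]
ft_force: [-0.4, 0.6, -0.2]
grip_width: 0.433
time: 20.35
position: [0.4971, 0.2979, 0.0222]
tool_rot: [2.222, -0.0, -2.221]
ft_force: [-0.1, -0.9, -1.7]
grip_width: 0.439
```

```bash
python3 -m jog '[{"rot":[0,0,0],"travel":[0.005,0,0],"jaw":1},{"rot":[0,0,0],"travel":[0,0,0],"jaw":1},{"rot":[0,0,0],"travel":[0,0,0],"jaw":1}]'
python3 -m jog '[{"rot":[0,0,0],"travel":[0.003,0,0],"jaw":1},{"rot":[0,0,0],"travel":[0,0,0],"jaw":1},{"rot":[0,0,0],"travel":[0,0,0],"jaw":1}]'
```

```text
time: 20.65
position: [0.4971, 0.298, 0.0205]
tool_rot: [-2.221, 0.0, 2.221]
ft_force: [-0.4, -1.0, -0.3]
grip_width: 0.43
time: 20.95
position: [0.4971, 0.298, 0.0205]
tool_rot: [2.221, -0.001, -2.221]
ft_force: [-1.7, -0.4, 5.7]
grip_width: 0.432
```

```bash
python3 -m jog '[{"rot":[0,0,0],"travel":[-0.001,0,0],"jaw":-0.6},{"rot":[0,0,0],"travel":[0,0,0],"jaw":-0.6},{"rot":[0,0,0],"travel":[0,0,0],"jaw":-0.6},{"rot":[0,0,0],"travel":[0,0,0],"jaw":-0.6},{"rot":[0,0,0],"travel":[0,0,0],"jaw":-0.6},{"rot":[0,0,0],"travel":[0,0,0],"jaw":-0.6}]'
python3 -m jog '[{"rot":[0,0,0],"travel":[-0.05,0,0],"jaw":-0.6},{"rot":[0,0,0],"travel":[-0.13,0,0],"jaw":-0.6},{"rot":[0,0,0],"travel":[-0.13,0,0],"jaw":-0.8},{"rot":[0,0,0],"travel":[-0.1,0,0],"jaw":-0.9},{"rot":[0,0,0],"travel":[0,0,0],"jaw":-0.9},{"rot":[0,0,0],"travel":[0,0,0],"jaw":-0.9}]'
python3 - <<'E'
from h import *
to(.6687,-.1313,.016)
im=ctrl.get_image("wrist");cv2.imwrite("pics/w7.png",im[:,:,::-1])
im=ctrl.get_image("scene");cv2.imwrite("pics/s2.png",cv2.resize(im[130:300,150:420,::-1],None,fx=2.9,fy=2.9))
E
```

```text
time: 21.55
position: [0.4971, 0.2979, 0.0199]
tool_rot: [-2.221, 0.0, 2.222]
ft_force: [0.2, -0.1, -0.2]
grip_width: 0.785
time: 22.15
position: [0.4975, 0.2981, 0.1443]
tool_rot: [-2.224, -0.0, 2.219]
ft_force: [0.0, -0.4, -0.1]
grip_width: 0.943
pos [0.4975 0.2981 0.1443] M [[0.002, -0.0, -1.0], [0.0, -1.0, 0.0], [-1.0, -0.0, -0.002]] total units [ 0.4287  1.4314 -0.5699] grip 0.9427803004758227 F [ 0.02 -0.37 -0.14] t 22.15
j [ 0.18  0.36 -0.93  1.71  0.3   1.23 -2.38]
```

View pics/s2.png

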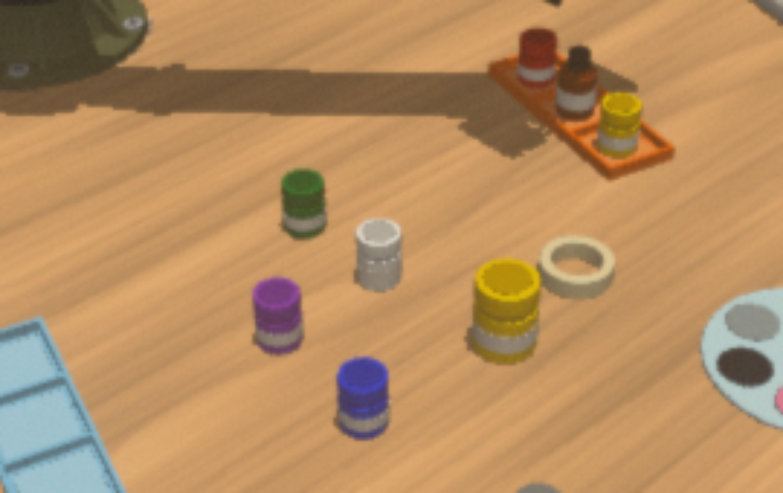

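```bash
python3 -m jog '[{"rot":[0,0,0],"travel":[0,0.143,-0.057],"jaw":-0.9},{"rot":[0,0,0],"travel":[0,0.143,-0.057],"jaw":-0.9},{"rot":[0,0,0],"travel":[0,0.143,-0.057],"jaw":-0.9},{"rot":[0,0,0],"travel":[0,0.143,-0.057],"jaw":-0.9},{"rot":[0,0,0],"travel":[0,0.143,-0.057],"jaw":-0.9},{"rot":[0,0,0],"travel":[0,0.143,-0.057],"jaw":-0.9},{"rot":[0,0,0],"travel":[0,0.143,-0.057],"jaw":-0.9},{"rot":[0,0,0],"travel":[0,0.143,-0.057],"jaw":-0.9}]'
python3 -m jog '[{"rot":[0,0,0],"travel":[0,0.143,-0.057],"jaw":-0.9},{"rot":[0,0,0],"travel":[0,0.143,-0.057],"jaw":-0.9},{"rot":[0,0,0],"travel":[0,0,0],"jaw":-0.9},{"rot":[0,0,0],"travel":[0,0,0],"jaw":-0.9},{"rot":[0,0,0],"travel":[0,0,0],"jaw":-0.9}]'
python3 -c "
from h import *
to(.6687,-.1313,.016)"
```

```text
time: 23.05
position: [0.6333, -0.0472, 0.1414]
tool_rot: [-2.218, -0.0, 2.224]
ft_force: [0.5, -0.2, 1.1]
grip_width: 0.947
time: 23.55
position: [0.6673, -0.1291, 0.1419]
tool_rot: [2.219, 0.004, -2.224]
ft_force: [-0.4, 0.1, 0.3]
grip_width: 0.95
pos [ 0.6673 -0.1291  0.1419] M [[-0.002, 0.002, -1.0], [0.002, -1.0, -0.002], [-1.0, -0.002, 0.002]] total units [ 0.4197  0.0079 -0.0057] grip 0.9498925440305539 F [-0.38  0.15  0.28] t 23.55
j [ 0.67  0.53 -0.73  1.45  0.36  1.3  -1.65]
```

```bash
python3 -m jog '[{"rot":[0,0,0],"travel":[0.1,0.004,-0.003],"jaw":-0.9},{"rot":[0,0,0],"travel":[0.12,0,0],"jaw":-0.9},{"rot":[0,0,0],"travel":[0.12,0,0],"jaw":-0.9},{"rot":[0,0,0],"travel":[0.082,0,0],"jaw":-0.9},{"rot":[0,0,0],"travel":[0,0,0],"jaw":-0.9},{"rot":[0,0,0],"travel":[0,0,0],"jaw":-0.5},{"rot":[0,0,0],"travel":[0,0,0],"jaw":0},{"rot":[0,0,0],"travel":[0,0,0],"jaw":0}]'
python3 -m jog '[{"rot":[0,0,0],"travel":[0,0,0],"jaw":0},{"rot":[0,0,0],"travel":[0,0,0],"jaw":0},{"rot":[0,0,0],"travel":[0,0,0],"jaw":1},{"rot":[0,0,0],"travel":[0,0,0],"jaw":1},{"rot":[0,0,0],"travel":[0,0,0],"jaw":1},{"rot":[0,0,0],"travel":[0,0,0],"jaw":1},{"rot":[0,0,0],"travel":[0,0,0],"jaw":1},{"rot":[0,0,0],"travel":[0,0,0],"jaw":1}]'
python3 -c "
from h import *
to(.5767,-.3341,.02)"
```

```text
time: 24.35
position: [0.6704, -0.1321, 0.0187]
tool_rot: [2.225, -0.001, -2.217]
ft_force: [1.1, -0.2, 0.5]
grip_width: 0.764
time: 25.15
position: [0.669, -0.1324, 0.0166]
tool_rot: [-2.221, 0.001, 2.221]
ft_force: [-0.5, -0.7, 2.3]
grip_width: 0.432
pos [ 0.669  -0.1324  0.0166] M [[0.0, -0.0, -1.0], [-0.0, -1.0, 0.0], [-1.0, 0.0, -0.0]] total units [-0.0113  0.6725  0.3074] grip 0.43246615513999276 F [-0.54 -0.69  2.35] t 25.15
j [ 0.65  0.65 -0.68  1.55  0.44  1.1  -1.7 ]
```

```bash
python3 -m jog '[{"rot":[0,0,0],"travel":[-0.07,0,0],"jaw":1},{"rot":[0,0,0],"travel":[-0.13,0,0],"jaw":1},{"rot":[0,0,0],"travel":[-0.13,0,0],"jaw":1},{"rot":[0,0,0],"travel":[0,0.1345,0.0615],"jaw":1},{"rot":[0,0,0],"travel":[0,0.1345,0.0615],"jaw":1},{"rot":[0,0,0],"travel":[0,0.1345,0.0615],"jaw":1},{"rot":[0,0,0],"travel":[0,0.1345,0.0615],"jaw":1},{"rot":[0,0,0],"travel":[0,0.1345,0.0615],"jaw":1}]'
python3 -m jog '[{"rot":[0,0,0],"travel":[0,0,0],"jaw":1},{"rot":[0,0,0],"travel":[0,0,0],"jaw":1},{"rot":[0,0,0],"travel":[0,0,0],"jaw":1}]'
python3 - <<'E'
from h import *
to(.5767,-.3341,.02)
im=ctrl.get_image("wrist");cv2.imwrite("pics/w8.png",im[:,:,::-1])
E
```

```text
time: 25.95
position: [0.5755, -0.3356, 0.1151]
tool_rot: [2.221, -0.0, -2.222]
ft_force: [0.5, -0.6, -0.3]
grip_width: 0.434
time: 26.25
position: [0.5773, -0.3323, 0.1153]
tool_rot: [2.222, 0.003, -2.221]
ft_force: [-0.7, 0.0, -1.0]
grip_width: 0.428
pos [ 0.5773 -0.3323  0.1153] M [[0.0, 0.002, -1.0], [0.001, -1.0, -0.002], [-1.0, -0.001, -0.0]] total units [0.3176 0.0065 0.0021] grip 0.4281530816669392 F [-0.69  0.01 -1.04] t 26.25
j [ 0.99  0.51 -0.69  1.52  0.33  1.23 -1.31]
```

View pics/w8.png

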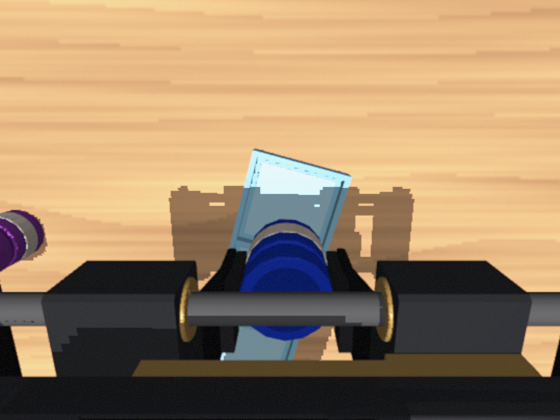

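```bash
python3 -m jog '[{"rot":[0,0,0],"travel":[0.08,0.002,0],"jaw":1},{"rot":[0,0,0],"travel":[0.12,0,0],"jaw":1},{"rot":[0,0,0],"travel":[0.08,0,0],"jaw":1},{"rot":[0,0,0],"travel":[0.022,0,0],"jaw":1},{"rot":[0,0,0],"travel":[0,0,0],"jaw":1},{"rot":[0,0,0],"travel":[0.004,0,0],"jaw":1},{"rot":[0,0,0],"travel":[0,0,0],"jaw":1},{"rot":[0,0,0],"travel":[0,0,0],"jaw":1}]'
python3 -m jog '[{"rot":[0,0,0],"travel":[0.005,0,0],"jaw":1},{"rot":[0,0,0],"travel":[0,0,0],"jaw":1},{"rot":[0,0,0],"travel":[0,0,0],"jaw":1}]'
python3 -m jog '[{"rot":[0,0,0],"travel":[0.003,0,0],"jaw":1},{"rot":[0,0,0],"travel":[0,0,0],"jaw":1},{"rot":[0,0,0],"travel":[0,0,0],"jaw":1}]'
```

```text
time: 27.1
position: [0.5775, -0.335, 0.0251]
tool_rot: [2.223, -0.002, -2.219]
ft_force: [-0.2, 0.4, -1.5]
grip_width: 0.432
time: 27.4
position: [0.5766, -0.3348, 0.0223]
tool_rot: [-2.221, 0.001, 2.221]
ft_force: [0.2, -0.1, -0.2]
grip_width: 0.434
time: 27.7
position: [0.5766, -0.3346, 0.0212]
tool_rot: [-2.221, 0.0, 2.221]
ft_force: [-0.4, -1.2, -0.3]
grip_width: 0.435
```

```bash
python3 -m jog '[{"rot":[0,0,0],"travel":[0.002,0,0],"jaw":1},{"rot":[0,0,0],"travel":[0,0,0],"jaw":1},{"rot":[0,0,0],"travel":[0,0,0],"jaw":1}]'
python3 -m jog '[{"rot":[0,0,0],"travel":[0.002,0,0],"jaw":1},{"rot":[0,0,0],"travel":[0,0,0],"jaw":1},{"rot":[0,0,0],"travel":[0,0,0],"jaw":1}]'
```

```text
time: 28.0
position: [0.5766, -0.3347, 0.0206]
tool_rot: [-2.221, 0.0, 2.221]
ft_force: [0.2, 0.3, -1.0]
grip_width: 0.435
time: 28.3
position: [0.5767, -0.3346, 0.0206]
tool_rot: [2.221, -0.001, -2.221]
ft_force: [-1.8, 1.2, 4.6]
grip_width: 0.431
```

```bash
python3 -m jog '[{"rot":[0,0,0],"travel":[-0.001,0,0],"jaw":-0.6},{"rot":[0,0,0],"travel":[0,0,0],"jaw":-0.6},{"rot":[0,0,0],"travel":[0,0,0],"jaw":-0.6},{"rot":[0,0,0],"travel":[0,0,0],"jaw":-0.6},{"rot":[0,0,0],"travel":[0,0,0],"jaw":-0.6},{"rot":[0,0,0],"travel":[0,0,0],"jaw":-0.6}]'
python3 -m jog '[{"rot":[0,0,0],"travel":[-0.05,0,0],"jaw":-0.6},{"rot":[0,0,0],"travel":[-0.13,0,0],"jaw":-0.6},{"rot":[0,0,0],"travel":[-0.13,0,0],"jaw":-0.8},{"rot":[0,0,0],"travel":[-0.1,0,0],"jaw":-0.9},{"rot":[0,0,0],"travel":[0,0,0],"jaw":-0.9},{"rot":[0,0,0],"travel":[0,0,0],"jaw":-0.9}]'
python3 - <<'E'
from h import *
to(.5519,-.0104,.016)
im=ctrl.get_image("wrist");cv2.imwrite("pics/w9.png",im[:,:,::-1])
E
```

```text
time: 28.9
position: [0.5766, -0.3346, 0.0202]
tool_rot: [-2.221, 0.0, 2.221]
ft_force: [0.9, 0.2, 0.3]
grip_width: 0.786
time: 29.5
position: [0.5773, -0.3349, 0.1453]
tool_rot: [2.223, -0.002, -2.218]
ft_force: [-0.2, 0.2, -0.8]
grip_width: 0.94
pos [ 0.5773 -0.3349  0.1453] M [[0.002, -0.0, -1.0], [-0.002, -1.0, 0.0], [-1.0, 0.002, -0.002]] total units [ 0.4287 -1.0824  0.0857] grip 0.9396162580368185 F [-0.15  0.18 -0.82] t 29.5
j [ 1.    0.49 -0.69  1.48  0.32  1.28 -1.3 ]
```

View pics/w9.png

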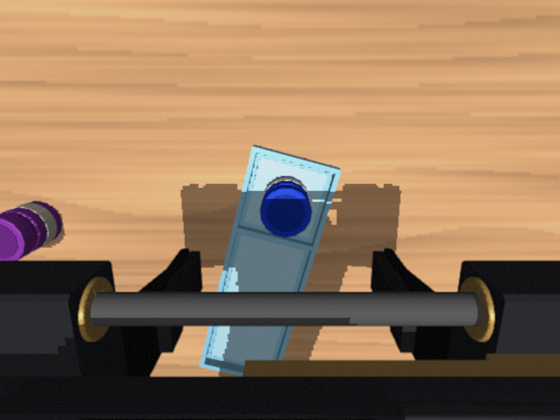

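```bash
python3 -m jog '[{"rot":[0,0,0],"travel":[0,-0.135,0.011],"jaw":-0.9},{"rot":[0,0,0],"travel":[0,-0.135,0.011],"jaw":-0.9},{"rot":[0,0,0],"travel":[0,-0.135,0.011],"jaw":-0.9},{"rot":[0,0,0],"travel":[0,-0.135,0.011],"jaw":-0.9},{"rot":[0,0,0],"travel":[0,-0.135,0.011],"jaw":-0.9},{"rot":[0,0,0],"travel":[0,-0.135,0.011],"jaw":-0.9},{"rot":[0,0,0],"travel":[0,-0.135,0.01],"jaw":-0.9},{"rot":[0,0,0],"travel":[0,-0.137,0.01],"jaw":-0.9}]'
python3 -m jog '[{"rot":[0,0,0],"travel":[0,0,0],"jaw":-0.9},{"rot":[0,0,0],"travel":[0,0,0],"jaw":-0.9},{"rot":[0,0,0],"travel":[0,0,0],"jaw":-0.9},{"rot":[0,0,0],"travel":[0,0,0],"jaw":-0.9}]'
python3 -c "
from h import *
to(.5519,-.0104,.016)"
```

```text
time: 30.35
position: [0.5495, -0.0087, 0.1421]
tool_rot: [-2.218, 0.001, 2.224]
ft_force: [0.3, -0.1, 0.8]
grip_width: 0.95
time: 30.75
position: [0.5507, -0.0118, 0.1427]
tool_rot: [-2.219, 0.003, 2.221]
ft_force: [-0.4, 0.5, 0.4]
grip_width: 0.953
pos [ 0.5507 -0.0118  0.1427] M [[-0.001, -0.003, -1.0], [-0.0, -1.0, 0.003], [-1.0, 0.0, 0.001]] total units [ 0.4224 -0.0048 -0.0045] grip 0.9531028564644892 F [-0.41  0.54  0.41] t 30.75
j [ 0.73  0.27 -0.87  1.78  0.22  1.2  -1.77]
```

```bash
python3 -m jog '[{"rot":[0,0,0],"travel":[0.1,-0.002,-0.003],"jaw":-0.9},{"rot":[0,0,0],"travel":[0.12,0,0],"jaw":-0.9},{"rot":[0,0,0],"travel":[0.12,0,0],"jaw":-0.9},{"rot":[0,0,0],"travel":[0.083,0,0],"jaw":-0.9},{"rot":[0,0,0],"travel":[0,0,0],"jaw":-0.9},{"rot":[0,0,0],"travel":[0,0,0],"jaw":-0.5},{"rot":[0,0,0],"travel":[0,0,0],"jaw":0},{"rot":[0,0,0],"travel":[0,0,0],"jaw":0}]'
python3 -m jog '[{"rot":[0,0,0],"travel":[0,0,0],"jaw":0},{"rot":[0,0,0],"travel":[0,0,0],"jaw":0},{"rot":[0,0,0],"travel":[0,0,0],"jaw":1},{"rot":[0,0,0],"travel":[0,0,0],"jaw":1},{"rot":[0,0,0],"travel":[0,0,0],"jaw":1},{"rot":[0,0,0],"travel":[0,0,0],"jaw":1},{"rot":[0,0,0],"travel":[0,0,0],"jaw":1},{"rot":[0,0,0],"travel":[0,0,0],"jaw":1}]'
python3 -c "
from h import *
to(.4417,-.2968,.02)"
```

```text
time: 31.55
position: [0.5532, -0.0097, 0.0181]
tool_rot: [-2.225, 0.002, 2.218]
ft_force: [0.3, 0.5, 0.2]
grip_width: 0.763
time: 32.35
position: [0.5519, -0.0095, 0.0166]
tool_rot: [2.222, -0.001, -2.221]
ft_force: [-0.5, 0.1, 4.0]
grip_width: 0.428
pos [ 0.5519 -0.0095  0.0166] M [[0.0, -0.0, -1.0], [-0.0, -1.0, 0.0], [-1.0, 0.0, -0.0]] total units [-0.011   0.9577  0.3671] grip 0.42849269350768765 F [-0.52  0.05  4.03] t 32.35
j [ 0.65  0.43 -0.8   1.89  0.37  0.98 -1.88]
```

```bash
python3 -m jog '[{"rot":[0,0,0],"travel":[-0.07,0,0],"jaw":1},{"rot":[0,0,0],"travel":[-0.13,0,0],"jaw":1},{"rot":[0,0,0],"travel":[-0.13,0,0],"jaw":1},{"rot":[0,0,0],"travel":[-0.07,0,0],"jaw":1},{"rot":[0,0,0],"travel":[0,0.137,0.0525],"jaw":1},{"rot":[0,0,0],"travel":[0,0.137,0.0525],"jaw":1},{"rot":[0,0,0],"travel":[0,0.137,0.0525],"jaw":1},{"rot":[0,0,0],"travel":[0,0.137,0.0525],"jaw":1}]'
python3 -m jog '[{"rot":[0,0,0],"travel":[0,0.137,0.0525],"jaw":1},{"rot":[0,0,0],"travel":[0,0.137,0.0525],"jaw":1},{"rot":[0,0,0],"travel":[0,0.136,0.052],"jaw":1},{"rot":[0,0,0],"travel":[0,0,0],"jaw":1},{"rot":[0,0,0],"travel":[0,0,0],"jaw":1},{"rot":[0,0,0],"travel":[0,0,0],"jaw":1}]'
python3 - <<'E'
from h import *
to(.4417,-.2968,.02)
im=ctrl.get_image("wrist");cv2.imwrite("pics/w10.png",im[:,:,::-1])
E
```

```text
time: 33.15
position: [0.4877, -0.1752, 0.1361]
tool_rot: [2.221, -0.0, -2.221]
ft_force: [0.9, -0.8, -0.3]
grip_width: 0.436
time: 33.75
position: [0.4422, -0.2952, 0.1362]
tool_rot: [2.221, 0.003, -2.221]
ft_force: [-0.6, -0.0, -0.8]
grip_width: 0.433
pos [ 0.4422 -0.2952  0.1362] M [[0.0, 0.002, -1.0], [0.001, -1.0, -0.002], [-1.0, -0.001, -0.0]] total units [0.3872 0.0056 0.0017] grip 0.4332259906294115 F [-0.58 -0.03 -0.81] t 33.75
j [ 1.18  0.19 -0.7   1.83  0.13  1.17 -1.14]
```

View pics/w10.png

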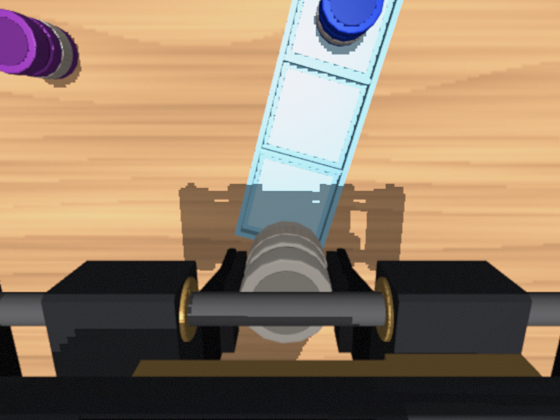

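```bash
python3 -m jog '[{"rot":[0,0,0],"travel":[0.1,0.002,0],"jaw":1},{"rot":[0,0,0],"travel":[0.13,0,0],"jaw":1},{"rot":[0,0,0],"travel":[0.1,0,0],"jaw":1},{"rot":[0,0,0],"travel":[0.042,0,0],"jaw":1},{"rot":[0,0,0],"travel":[0,0,0],"jaw":1},{"rot":[0,0,0],"travel":[0.004,0,0],"jaw":1},{"rot":[0,0,0],"travel":[0,0,0],"jaw":1},{"rot":[0,0,0],"travel":[0,0,0],"jaw":1}]'
python3 -m jog '[{"rot":[0,0,0],"travel":[0.004,0,0],"jaw":1},{"rot":[0,0,0],"travel":[0,0,0],"jaw":1},{"rot":[0,0,0],"travel":[0,0,0],"jaw":1}]'
python3 -m jog '[{"rot":[0,0,0],"travel":[0.002,0,0],"jaw":1},{"rot":[0,0,0],"travel":[0,0,0],"jaw":1},{"rot":[0,0,0],"travel":[0,0,0],"jaw":1}]'
```

```text
time: 34.6
position: [0.4426, -0.2981, 0.0251]
tool_rot: [2.223, -0.002, -2.218]
ft_force: [-0.5, -0.2, -0.6]
grip_width: 0.432
time: 34.9
position: [0.4416, -0.2976, 0.0226]
tool_rot: [-2.222, 0.001, 2.221]
ft_force: [0.1, -0.9, -1.9]
grip_width: 0.431
time: 35.2
position: [0.4416, -0.2974, 0.0218]
tool_rot: [-2.221, 0.0, 2.221]
ft_force: [0.3, 0.7, -0.5]
grip_width: 0.432
```

```bash
python3 -m jog '[{"rot":[0,0,0],"travel":[0.004,0,0],"jaw":1},{"rot":[0,0,0],"travel":[0,0,0],"jaw":1},{"rot":[0,0,0],"travel":[0,0,0],"jaw":1}]'
python3 -m jog '[{"rot":[0,0,0],"travel":[0.002,0,0],"jaw":1},{"rot":[0,0,0],"travel":[0,0,0],"jaw":1},{"rot":[0,0,0],"travel":[0,0,0],"jaw":1}]'
```

```text
time: 35.5
position: [0.4417, -0.2975, 0.0206]
tool_rot: [-2.221, 0.0, 2.221]
ft_force: [-0.4, 0.3, 0.7]
grip_width: 0.43
time: 35.8
position: [0.4417, -0.2975, 0.0206]
tool_rot: [2.221, -0.001, -2.222]
ft_force: [-2.0, 0.6, 5.7]
grip_width: 0.432
```

Contact; release and retreat sideways after rising, clear of the top view.

```bash
python3 -m jog '[{"rot":[0,0,0],"travel":[-0.001,0,0],"jaw":-0.6},{"rot":[0,0,0],"travel":[0,0,0],"jaw":-0.6},{"rot":[0,0,0],"travel":[0,0,0],"jaw":-0.6},{"rot":[0,0,0],"travel":[0,0,0],"jaw":-0.6},{"rot":[0,0,0],"travel":[0,0,0],"jaw":-0.6},{"rot":[0,0,0],"travel":[0,0,0],"jaw":-0.6}]'
python3 -m jog '[{"rot":[0,0,0],"travel":[-0.05,0,0],"jaw":-0.6},{"rot":[0,0,0],"travel":[-0.13,0,0],"jaw":-0.6},{"rot":[0,0,0],"travel":[-0.13,0,0],"jaw":-0.6},{"rot":[0,0,0],"travel":[-0.1,0,0],"jaw":-0.6},{"rot":[0,0,0],"travel":[-0.1,0,0],"jaw":-0.6},{"rot":[0,0,0],"travel":[0,0.14,0],"jaw":-0.6},{"rot":[0,0,0],"travel":[0,0.14,0.05],"jaw":-0.6},{"rot":[0,0,0],"travel":[0,0.14,0.07],"jaw":-0.6}]'
python3 -m jog '[{"rot":[0,0,0],"travel":[0,0.14,0.08],"jaw":-0.6},{"rot":[0,0,0],"travel":[0,0.14,0.08],"jaw":-0.6},{"rot":[0,0,0],"travel":[0,0.14,0.08],"jaw":-0.6},{"rot":[0,0,0],"travel":[0,0.1,0.08],"jaw":-0.6},{"rot":[0,0,0],"travel":[0,0,0],"jaw":-0.6},{"rot":[0,0,0],"travel":[0,0,0],"jaw":-0.6}]'
python3 - <<'E'
from h import *
to(0,0,0)
im=ctrl.get_image("top");cv2.imwrite("pics/t9.png",im[:,:,::-1]);cv2.imwrite("pics/t9c.png",cv2.resize(im[120:300,100:480,::-1],None,fx=2,fy=2,interpolation=2))
im=ctrl.get_image("scene");cv2.imwrite("pics/s9.png",cv2.resize(im[130:330,120:400,::-1],None,fx=2.8,fy=2.8))
E
```

```text
time: 36.4
position: [0.4417, -0.2974, 0.0203]
tool_rot: [-2.221, 0.0, 2.221]
ft_force: [0.1, -0.1, 0.5]
grip_width: 0.785
time: 37.2
position: [0.4065, -0.4244, 0.1753]
tool_rot: [2.222, 0.001, -2.217]
ft_force: [1.1, 0.1, -0.6]
grip_width: 0.798
time: 37.8
position: [0.3087, -0.5801, 0.174]
tool_rot: [-2.221, 0.003, 2.219]
ft_force: [1.2, 1.2, 0.1]
grip_width: 0.8
pos [ 0.3087 -0.5801  0.174 ] M [[0.001, -0.003, -1.0], [0.0, -1.0, 0.003], [-1.0, -0.0, -0.001]] total units [ 0.5794 -1.9308  1.0346] grip 0.8002580730336063 F [1.18 1.18 0.13] t 37.8
j [ 1.45  0.41 -0.53  1.48  0.21  1.31 -0.68]
```

View pics/t9c.png

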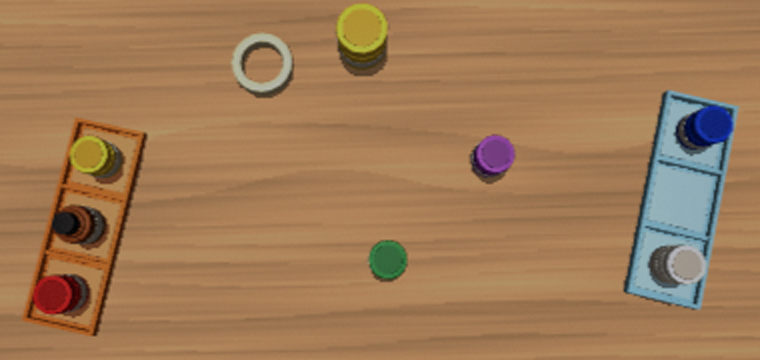

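View pics/s9.png

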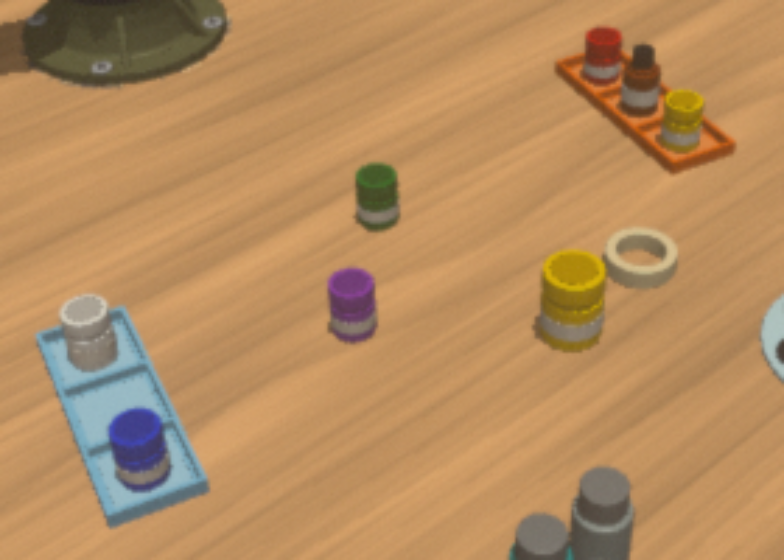

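All five stand upright in separate compartments, and the green pot, purple pot, tape and large yellow pot haven't moved. I'm handing the job in.

```bash
python3 -m jog '[{"rot":[0,0,0],"travel":[0,0,0],"jaw":-0.6},{"rot":[0,0,0],"travel":[0,0,0],"jaw":-0.6},{"rot":[0,0,0],"travel":[0,0,0],"jaw":-0.6}]' && python3 -c "
from h import *
print(ctrl.close_job())"
```

```text
time: 38.2
position: [0.3103, -0.5788, 0.1736]
tool_rot: [2.221, 0.001, -2.221]
ft_force: [-0.1, -0.9, -0.3]
grip_width: 0.802
the job is handed in; nothing more can be done
None
```

Both kits are made up and the job is handed in, at about 38 s of the 128 s allowed. The orange tray holds the red pot, the varnish bottle and the small yellow pot. The light-blue tray holds the white and blue pots, with its middle compartment empty.

- **Setting down:** each item was lowered in small steps until the floor pushed back with about 3–7 N, and only then released.
- **Final pictures:** the top and scene views show all five upright in compartments of their own. The green pot, purple pot, tape and large yellow pot look unmoved, judged by eye rather than re-measured.
- **Disagreement:** early on, the wrist and top cameras differed by about 2–4 mm sideways. This did not matter, since the closing jaws centred each pot. No check failed.

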